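# Slide the shoe's drying board home in its notch and lock it

### The arm

A 7-joint arm with a two-finger parallel gripper is mounted at the origin on the work surface. World frame = base frame: x ahead of the robot, y to its left, z up, the work surface at z = 0. Lengths are in m, angles in degrees, forces in N, time in s.
With the tool pointing down it reaches from about 0.425 to 0.875 m from the base axis. Payload 4.7 kg.
Tool frame: the origin (TCP) lies at the centre of the arm's flange, where the gripper is bolted on; the fingertips stand 182 mm ahead of it and the grasp point (between the pads) lies 164 mm ahead of it; z points along the fingers, x is the direction in which the jaws open and shut, and the axes are right-handed (so a half turn about z gives the same grasp; the last joint's range is limited). The gripper opens to 87 mm and grips with 3 to 60 N. Pads are 19 mm wide; open, the fingers measure 117 mm over their backs; the gripper's body (75 mm by 190 mm) begins 51 mm behind the grasp point.
Start: joints at [72.657, 18.392, -4.016, 83.108, 1.295, 78.541, -3.26], TCP at [0.202, -0.618, 0.405] pointing down, gripper open.
Joint ranges: [-163.93, 163.93], [-17.29, 119.83], [-79.2, 71.16], [3.27, 140.29], [-89.18, 269.18], [5.43, 117.66], [-154.24, 154.24]. Speed limits (degrees/s): [147.25, 147.25, 180, 180, 180, 180, 180].

### API

Orientations are given as [roll, pitch, yaw] about the fixed x, y, z axes, in that order (R = Rz(yaw) Ry(pitch) Rx(roll)).
In Python, from cell import env gives the robot as it stands. The module is installed in compiled form; this text tells all that it offers.
- The arm moves only by the tool carry_out, never from a script. Its argument "increments" is a list of rows, each a list of 5 numbers: the shift along the world's x, y, z in m, then the turn about the world's z in degrees, then the gripper's target within -1 to 1 (shut at 1, half-way at 0, fully open at -1). In form: [[dx, dy, dz, spin, jaw], ...]. A call has 1 to 20 rows; each row is the pose to reach, as a shift and turn from the pose commanded when the call began; what a row does not reach only later rows make up. A row lasts 1/10 s, in which the tool goes at most 50 mm and 8.59 degrees, less where a joint would pass 70% of its speed; a pose out of reach is approached as far as the arm can. A call with a gripper value outside its range is refused whole. The fingers move at their own pace and stop on an object; "grip_force" is the grip in N (left out, the last holds). Time passes only in rows, so rows that repeat a pose let the fingers close. It gives the time, the measured TCP pose, the force and the opening at its end, in the units of the state.
- env.get_obs(): the state, without advancing time (a new reading comes with each control period).
- env.read_camera(name): name is "scene" or "top" or "wrist"; returns (picture, depth): 400x640x3 uint8, red, green, blue; 400x640 float32, m along the optical axis (not along the pixel's ray), 0 where there is no reading.
- env.get_calibration(name): a dict with "K" (3x3 intrinsics, pixels), "camera_from_world" (4x4, takes a point from world to camera coordinates); the wrist camera has in their place "T_tool_cam" (4x4, takes a point from camera to tool coordinates, whose origin is the TCP and whose axes are the tool frame's). Camera axes: x right, y down, z forward; pixel columns grow to the right and rows downward; lengths in m; the calibration is good to about 2 mm. The wrist camera is an equidistant fisheye: a pixel r from the principal point sees the ray r / f radians off the axis. A picture is of the moment at which its call begins: read the wrist's pose just before it. get_calibration takes no time and is no camera call.
- env.sign_off(): hands the job in, once; it reports no verdict.
The state is a dict: "time_s": time; "qpos": joint angles; "joint_velocities": joint speeds; "effort": joint torques, N m; "tool_pos": TCP position; "tool_rot": TCP orientation; "force": force on the tool from outside, world axes, zero at the start; "wrist_torque": the same for the moment, N m; "grip_width": finger opening in m.
Only numpy, scipy, OpenCV 4.12 (cv2) and the standard library are available. Lean on these libraries where they do the work, as an engineer would, in place of code of your own. Each camera call takes 0.05 s, during which the arm holds its last target.

### The job

Push the plywood board that carries the small shoe along its rails until it drops right down into the notch at the end of the rack, both ends down flat; then push the dark wooden turn-button square across over the board's end to lock it. Only push: do not lift the board or the shoe, do not touch the shoe, and keep it standing on the board. Leave everything else on the bench where it lies.

Things in the scene. Friction and masses are not known exactly. Their poses are not given: they have to be found in the camera images.
- rack: Fixed wooden rack, 481 x 192 mm, open at x = -235 mm. Origin: on the bench, mid-width. x: push direction (world +y within 0.4 rad), z up. Two rails, y = 45 to 78 mm either side, tops 45 mm above the bench from x = -235 to -20 mm. Guide strips outside them (inner faces y = +-78, outer +-96 mm, tops 57 mm high) keep the board straight. Gap between the rails empty above 12 mm.
- board: Loose plywood board, 240 (x) x 150 (y) x 18 mm, 0.3 to 0.6 kg, on the rails, carrying the shoe. Origin: centre of underside; x along the rails to the notch. Starts 90 to 150 mm short. Slides at roughly 2.5 to 7 N. Its front tips into the notch first; the rear drops once past the step, or, if finger friction holds it up, when the finger draws back. Seated, its top is 55 mm above the bench.
- board_tail (a point): Centre of the board's rear end face, half way up its thickness: the place to push. 54 mm above the bench on the rails, 46 mm when seated.
- board_front (a point): Centre of the board's front end face, half way up its thickness. 46 mm above the bench when seated.
- notch (a point): Centre of the notch floor, 37 mm above the bench, at x = 104 mm in the rack's frame. The rails step down 8 mm here, from x = -20 mm to an end wall (57 mm high) at x = 228 mm: 8 mm longer than the board. The seated board's origin lies here, within 4 mm along x.
- shoe: Small child's leather shoe standing loose on the board, about 165 mm long, 62 mm wide, 81 mm high, 0.2 kg, toe towards the notch. Origin: centre of its sole's underside. Its heel stands 45 mm or more ahead of the board's rear edge.
- turn (a joint): Angle of the turn-button, a dark wooden bar on the far-side guide strip (away from the robot). Vertical pivot at x = 5, y = -88 mm in the rack's frame. At 0 the long arm lies along the guide towards -x; growing values swing it inwards over the board (clockwise from above) to its stop at 1.57, square across. Starts at -0.3 to -0.05. Stays where left; about 0.5 N at its end. A raised board blocks it.
- turn_tip (a point): End of the turn-button's long arm, on its top face, 70 mm from the pivot. The bar is 12 mm wide, its underside 58 mm and top 74 mm above the bench (3 mm above a seated board); its short end reaches 12 mm past the pivot.
- hammer: Bystander, to be left alone: hammer, 240 mm long, lying beside the rack on the robot's side.
- polish_tin: Bystander, to be left alone: round flat tin, 72 mm diameter, 28 mm high, beside the rack's far side.
- glue_jar: Bystander, to be left alone: closed jar, 64 mm diameter, 85 mm high, beside the rack's far side.
- brush: Bystander, to be left alone: brush, 180 mm long, lying right of the rack's open end.
- heel_block: Bystander, to be left alone: leather-covered heel block, about 77 x 54 mm, 28 mm high, right of the rack's open end.
- mug: Bystander, to be left alone: mug, 76 mm diameter, 85 mm high, left of the rack.
- awl: Bystander, to be left alone: awl with a round handle, 160 mm long, lying left of the rack.
Not all that is in view belongs to the job. What is meant by the shoe is not green, and is the larger of those in its own colour.

How it is judged:
By the outcome, as a careful person would: the job done as asked, in the order asked, and still so for the second after the job is handed in, with the robot touching nothing.
It also fails if it takes over 58 s, if anything falls off the work surface, if the arm or the gripper's body presses on something with over 40 N, if the wrist force passes 120 N, or if a joint passes its speed limit or range.

## Working session

There is one attempt and no reset: what is moved stays moved. The work goes in short steps, Python scripts to look and compute and a tool call to move; the robot and the scene stay as the last step left them, time stands still between calls to the robot, and variables do not carry over. Pictures are saved under pics/ and viewed, and the job is handed in when it is done.

Besides the shell and the picture viewer there is one more tool, called after ">>>" as name(argument=value, ...) on one line, values as JSON. carry_out: Moves the arm, as the interface text tells. Its arguments: {"type":"object","properties":{"increments":{"type":"array"},"grip_force":{"type":"number"}},"required":["increments"]}

```bash
mkdir -p pics; cat > h.py <<'E'
import numpy as np,cv2
from cell import env
def snap(n,f):
    o=env.get_obs(); p,d=env.read_camera(n); cv2.imwrite('pics/'+f+'.png',p[:,:,::-1]); np.save('pics/'+f+'.npy',d); return o,p,d
def ray(n,u,v):
    c=env.get_calibration(n);T=np.linalg.inv(c['camera_from_world']);r=T[:3,:3]@np.linalg.inv(c['K'])@[u,v,1]
    return T[:3,3],r
def onplane(n,u,v,z):
    o,r=ray(n,u,v);return o+r*(z-o[2])/r[2]
def dep(n,u,v,d):
    o,r=ray(n,u,v);return o+r*d
def proj(n,P):
    c=env.get_calibration(n);q=c['camera_from_world']@np.append(P,1);q=c['K']@q[:3];return q[:2]/q[2]
E
python3 - <<'E'
from h import *
for n in('scene','top','wrist'):
    o,p,d=snap(n,n+'0')
print(o); 
for n in('scene','top','wrist'):print(env.get_calibration(n))
E
```

```text
{'time_s': 0.1, 'qpos': array([72.65652709, 18.43398774, -4.01678755, 83.16838081,  1.29426998,
       78.54014216, -3.25997492]), 'joint_velocities': array([-0.02802651, -0.0974809 , -0.05395142, -0.16056523,  0.01014671,
       -0.02127339,  0.01033227]), 'effort': array([ 2.90415810e-04, -4.92573416e+01, -4.05346965e-01, -3.13398957e+01,
       -6.40832889e-02,  3.94909282e-02,  6.88768500e-05]), 'tool_pos': array([ 0.20241906, -0.61748317,  0.40377602]), 'tool_rot': array([ 1.79995654e+02,  9.73142890e-02, -7.18458545e+01]), 'force': array([-0.17971746, -0.00425762,  0.0026127 ]), 'wrist_torque': array([-0.05543842, -0.02748627, -0.02920883]), 'grip_width': 0.08733825112436615}
{'K': array([[381.15151338,   0.        , 323.40607427],
       [  0.        , 381.15151338, 203.88468848],
       [  0.        ,   0.        ,   1.        ]]), 'camera_from_world': array([[-0.83445422,  0.55101955,  0.00797594,  0.52105284],
       [ 0.4710147 ,  0.72065993, -0.50871841, -0.2439345 ],
       [-0.28606173, -0.42074544, -0.86089603,  1.45709103],
       [ 0.        ,  0.        ,  0.       
[... 263 characters left out ...]
      [-0.99839671,  0.00338129, -0.05650291,  0.62022364],
       [ 0.05648445, -0.00532687, -0.99838927,  1.08269171],
       [ 0.        ,  0.        ,  0.        ,  1.        ]])}
{'K': array([[309.70691629,   0.        , 311.7717918 ],
       [  0.        , 309.70691629, 198.76485839],
       [  0.        ,   0.        ,   1.        ]]), 'T_tool_cam': array([[ 9.99998691e-01,  1.44827770e-03, -7.20823578e-04,
         9.49396630e-04],
       [-1.22579792e-03,  9.69116924e-01,  2.46598632e-01,
        -6.85520229e-02],
       [ 1.05570563e-03, -2.46597426e-01,  9.69117431e-01,
         2.10411481e-02],
       [ 0.00000000e+00,  0.00000000e+00,  0.00000000e+00,
         1.00000000e+00]])}
```

View pics/scene0.png

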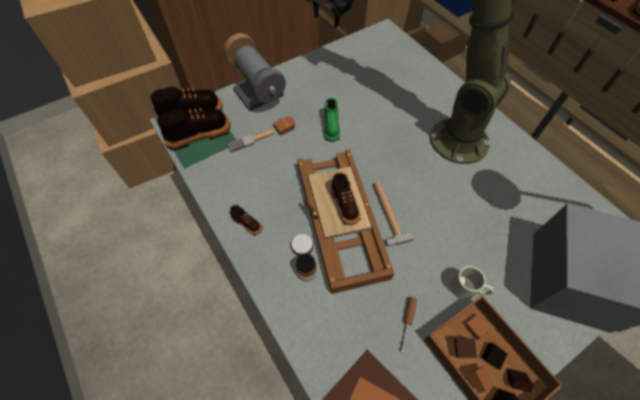

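View pics/top0.png

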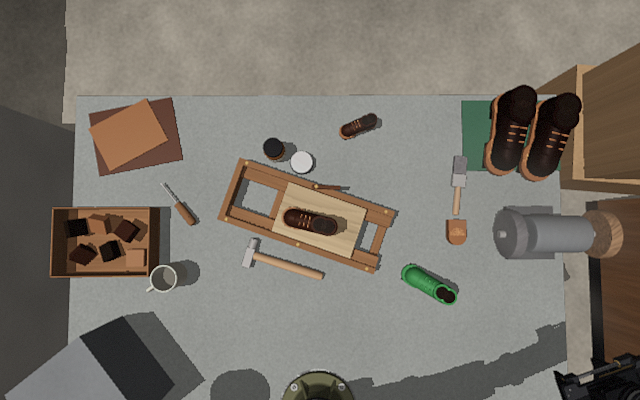

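View pics/wrist0.png

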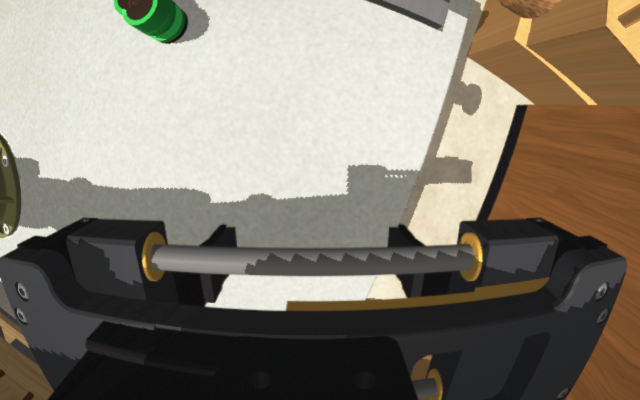

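The top picture shows the rack with corners near (243,158), (397,210), (373,270) and (220,220). The board with the brown shoe spans u 280-365, and the dark turn-button is near (315-348,187). I'll zoom in.

```bash
python3 - <<'E'
import cv2
p=cv2.imread('pics/top0.png');cv2.imwrite('pics/topz.png',cv2.resize(p[145:285,210:410],None,fx=4,fy=4,interpolation=cv2.INTER_CUBIC))
p=cv2.imread('pics/scene0.png');cv2.imwrite('pics/scz.png',cv2.resize(p[145:295,280:420],None,fx=4,fy=4,interpolation=cv2.INTER_CUBIC))
E
```

```text
(no output)
```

View pics/topz.png

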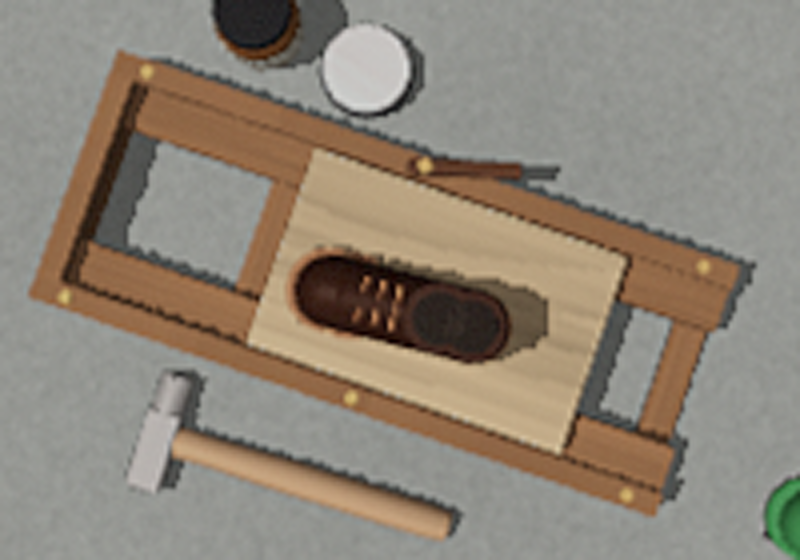

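View pics/scz.png

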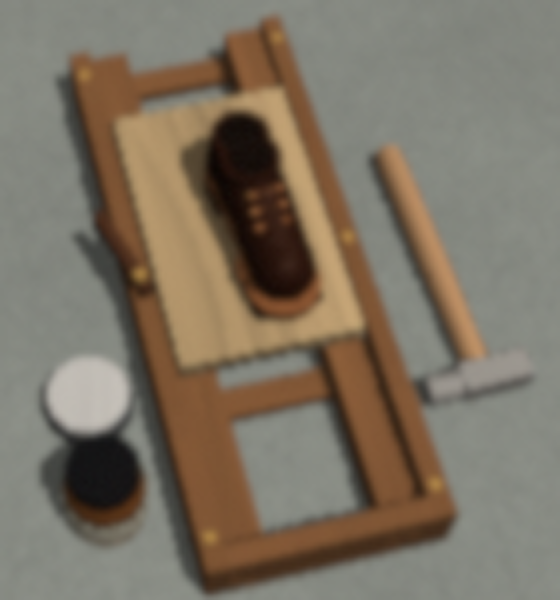

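```bash
cat >> h.py <<'E'
def tri(a,b):
    (o1,r1),(o2,r2)=ray('top',*a),ray('scene',*b)
    r1=r1/np.linalg.norm(r1);r2=r2/np.linalg.norm(r2)
    s=np.linalg.lstsq(np.c_[r1,-r2],o2-o1,rcond=None)[0]
    p,q=o1+r1*s[0],o2+r2*s[1];return (p+q)/2,np.linalg.norm(p-q)
tz=lambda U,V:((U+.5)/4-.5+210,(V+.5)/4-.5+145)
sz=lambda U,V:((U+.5)/4-.5+280,(V+.5)/4-.5+145)
E
python3 - <<'E'
from h import *
P={'bRfar':((628,258),(118,118),.063),'bRnear':((562,455),(283,88),.063),'bFfar':((313,150),(185,368),.063),'bFnear':((248,343),(365,330),.063),
'pin_far_end':((147,72),(210,538),.057),'pin_near_end':((65,297),(434,485),.057),'pin_far_open':((704,267),(84,75),.057),'pin_near_open':((627,495),(277,38),.057),'pin_near_mid':((351,398),(348,238),.057),'pivot':((424,165),(139,274),.075),'tip':((521,171),(101,222),.074),
'cEnd_far':((120,51),(208,590),.057),'cEnd_near':((32,296),(452,514),.057)}
W={}
for k,(a,b,z) in P.items():
    p,e=tri(tz(*a),sz(*b));q=onplane('top',*tz(*a),z);q2=onplane('scene',*sz(*b),z);W[k]=q
    print(k,np.round(p*1e3,1),round(e*1e3,1),'plane',np.round(q*1e3,1),np.round(q2*1e3,1))
def d(a,b):return W[a]-W[b]
for a,b in(('bFfar','bRfar'),('bFnear','bRnear'),('bFfar','bFnear'),('bRfar','bRnear'),('pin_far_end','pin_far_open'),('pin_near_end','pin_near_open'),('pin_far_end','pin_near_end'),('tip','pivot')):
    x=d(a,b);print(a,b,np.linalg.norm(x)*1e3,np.degrees(np.arctan2(x[1],x[0])))
E
```

```text
bRfar [ 589.5 -144.2   61.4] 2.6 plane [ 590.5 -144.8   63. ] [ 589.2 -142.3   63. ]
bRnear [448.4 -96.9  52.8] 0.4 plane [449.3 -95.9  63. ] [453.5 -91.3  63. ]
bFfar [670.3  83.   59.4] 0.6 plane [669.6  82.9  63. ] [671.5  84.2  63. ]
bFnear [530.4 130.5  51.9] 1.2 plane [530.3 129.5  63. ] [535.4 134.   63. ]
pin_far_end [729.1 205.2  52.8] 1.2 plane [727.9 204.8  57. ] [730.5 206.   57. ]
pin_near_end [565.  263.2  51.9] 2.9 plane [563.9 262.8  57. ] [568.1 263.5  57. ]
pin_far_open [ 585.  -202.4   52.7] 2.5 plane [ 583.9 -200.9   57. ] [ 587.4 -200.5   57. ]
pin_near_open [ 420.1 -144.3   52. ] 2.0 plane [ 419.9 -143.    57. ] [ 423.4 -142.    57. ]
pin_near_mid [490.6  55.4  51.6] 1.9 plane [490.2  55.7  57. ] [493.8  57.1  57. ]
pivot [658.5   1.4  74.5] 3.0 plane [657.3   2.4  75. ] [659.8   0.7  75. ]
tip [654.  -67.9  54.4] 1.6 plane [652.9 -67.2  74. ] [659.1 -56.9  74. ]
cEnd_far [748.1 230.5  29.9] 0.2 plane [743.5 224.6  57. ] [753.4 237.3  57. ]
cEnd_near [566.2 287.9  48.1] 3.8 plane [564.7 286.7  57. ] [571.1 288.6  57. ]
bFfar bRfar 241.07757543408448 70.83788150288596
bFnear bRnear 239.47278578069808 70.24406140627512
bFfar bFnear 146.92124811755357 -18.482327318402717
bRfar bRnear 149.39283924056022 -19.11399804855786
pin_far_end pin_far_open 430.4073149330397 70.45725485778125
pin_near_end pin_near_open 430.65769756558564 70.4746888417141
pin_far_end pin_near_end 174.04095570700693 -19.496335754695824
tip pivot 69.7265533945146 -93.65785360494415
```

```bash
cat >> h.py <<'E'
A=np.radians(70.5);ex=np.array([np.cos(A),np.sin(A)]);ey=np.array([-np.sin(A),np.cos(A)])
O=np.array([.6580,.0020])-.005*ex+.088*ey
O=(O+ (np.array([.5739,.0309])-.004*ex))/2
def rk(p):return np.array([(p[:2]-O)@ex,(p[:2]-O)@ey,p[2]])*1e3
def wd(x,y):return O+ex*x/1e3+ey*y/1e3
def cloud(n,d):
    c=env.get_calibration(n);K=c['K'];T=np.linalg.inv(c['camera_from_world'])
    v,u=np.mgrid[:400,:640];X=np.stack([(u-K[0,2])/K[0,0]*d,(v-K[1,2])/K[1,1]*d,d],-1)
    W=X@T[:3,:3].T+T[:3,3]
    R=np.stack([(W[...,:2]-O)@ex*1e3,(W[...,:2]-O)@ey*1e3,W[...,2]*1e3],-1);R[d<=0]=np.nan;return R
E
python3 - <<'E'
from h import *
print('O',O)
for n in('top','scene'):
    d=np.load(f'pics/{n}0.npy');R=cloud(n,d)
    m=(abs(R[...,1])<60)&(R[...,0]>-160)&(R[...,0]<90)
    for lo in(70,80,100,120):
        k=m&(R[...,2]>lo);P=R[k];print(n,lo,len(P),P.min(0).round(),P.max(0).round())
    b=(abs(R[...,1])<70)&(R[...,0]>-145)&(R[...,0]<75)&(R[...,2]<70)&(R[...,2]>50);print('board z',np.nanmedian(R[b][:,2]))
    k=(R[...,1]<-80)&(R[...,1]>-130)&(R[...,0]>-90)&(R[...,0]<30)&(R[...,2]>64);P=R[k];print('button',len(P),P.min(0),P.max(0))
    k=(abs(abs(R[...,1])-87)<5)&(R[...,0]>-150)&(R[...,0]<-80);print('guide',np.nanmedian(R[k][:,2]))
    k=(R[...,2]>45)&(abs(R[...,0])<300)&(abs(R[...,1])<110);P=R[k];print('rack',np.percentile(P,[.5,99.5],axis=0))
E
```

```text
O [0.57297164 0.02689562]
top 70 1054 [-92. -18.  74.] [ 70.  47. 149.]
top 80 1048 [-92. -18.  80.] [ 70.  47. 149.]
top 100 966 [-88. -16. 101.] [ 64.  44. 149.]
top 120 781 [-86. -16. 120.] [ 54.  38. 149.]
board z 63.19744774080105
button 120 [ -60.25154474 -112.3329574    67.79530228] [ 16.72602032 -80.9899524   82.1931161 ]
guide 57.47573965287533
rack [[-229.8138485  -100.54597223   45.20088939]
 [ 244.94985304   94.9396078   146.34110065]]
scene 70 949 [-85. -55.  70.] [ 71.  46. 150.]
scene 80 905 [-85. -19.  80.] [ 71.  46. 150.]
scene 100 764 [-85. -19. 100.] [ 63.  41. 150.]
scene 120 564 [-85. -18. 120.] [ 53.  36. 150.]
board z 63.4054543227024
button 102 [ -61.4822156  -114.34267396   64.16442755] [ 16.65165453 -81.06984312  82.65678326]
guide 57.531188688862315
rack [[-228.85595404 -102.6636268    45.37861579]
 [ 245.92447416   93.85622494  146.68285077]]
```

>>> carry_out(increments=[[0.018, 0.027, 0, 3.5, 1], [0.037, 0.056, 0, 7, 1], [0.056, 0.085, 0, 10.5, 1], [0.075, 0.114, 0, 14, 1], [0.094, 0.142, 0, 17.5, 1], [0.113, 0.171, 0, 21, 1], [0.132, 0.199, 0, 24.5, 1], [0.151, 0.228, 0, 28, 1], [0.17, 0.257, 0, 31.5, 1], [0.189, 0.286, 0, 35, 1], [0.208, 0.314, 0, 38.5, 1], [0.227, 0.343, 0, 42, 1], [0.246, 0.372, 0, 45.5, 1], [0.265, 0.4, 0, 49, 1], [0.28, 0.423, 0, 52.3, 1], [0.292, 0.441, 0, 52.3, 1], [0.302, 0.456, 0, 52.3, 1], [0.306, 0.463, 0, 52.3, 1], [0.307, 0.464, 0, 52.3, 1], [0.307, 0.464, 0, 52.3, 1]], grip_force=15)

```text
time_s: 2.15
tool_pos: [0.5092, -0.1543, 0.4046]
tool_rot: [180.0, 0.0, -19.6]
force: [-0.3, -0.1, 0.0]
grip_width: 0.0003
```

```bash
python3 - <<'E'
from h import *
o,p,d=snap('wrist','w1');print(o['time_s'],o['tool_pos'],o['tool_rot'],o['force'],o['grip_width'],rk(o['tool_pos']),o['qpos'])
E
```

```text
2.15 [ 0.50924898 -0.15427851  0.40461068] [ 1.79965067e+02  2.25348094e-02 -1.95679625e+01] [-0.27008714 -0.08805876  0.03139672] 0.0002947421549895935 [-192.05331444   -0.40954015  404.61068204] [ 43.74325604   5.83932571 -31.61540228  98.93661599   3.18181998
  76.13338154  -8.0719341 ]
```

View pics/w1.png

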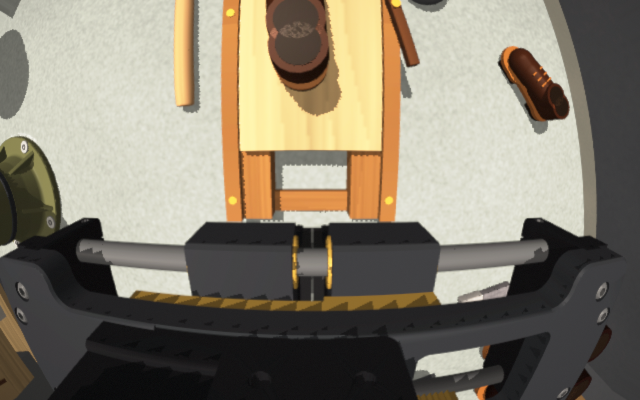

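The wrist view shows the fingers at u≈313, centred on the rack (edges 232 and 392), with the board's rear edge at v≈150 ahead. I'll descend into the gap.

>>> carry_out(increments=[[0, 0, -0.02, 0, 1], [0, 0, -0.05, 0, 1], [0, 0, -0.08, 0, 1], [0, 0, -0.11, 0, 1], [0, 0, -0.14, 0, 1], [0, 0, -0.16, 0, 1], [0, 0, -0.175, 0, 1], [0, 0, -0.18, 0, 1], [0, 0, -0.18, 0, 1]])

```text
time_s: 3.1
tool_pos: [0.5093, -0.1541, 0.2246]
tool_rot: [180.0, 0.0, -19.6]
force: [0.4, 0.1, -0.1]
grip_width: 0.0004
```

```bash
python3 - <<'E'
from h import *
o,p,d=snap('top','t2');print(o['tool_pos'],o['force'],rk(o['tool_pos']))
snap('scene','s2')
cv2.imwrite('pics/t2z.png',cv2.resize(cv2.imread('pics/t2.png')[145:285,210:410],None,fx=4,fy=4,interpolation=cv2.INTER_CUBIC))
E
```

```text
[ 0.50932401 -0.1541446   0.22457291] [ 0.36999663  0.07927619 -0.06363835] [-191.90203155   -0.43556548  224.57290889]
```

View pics/t2z.png

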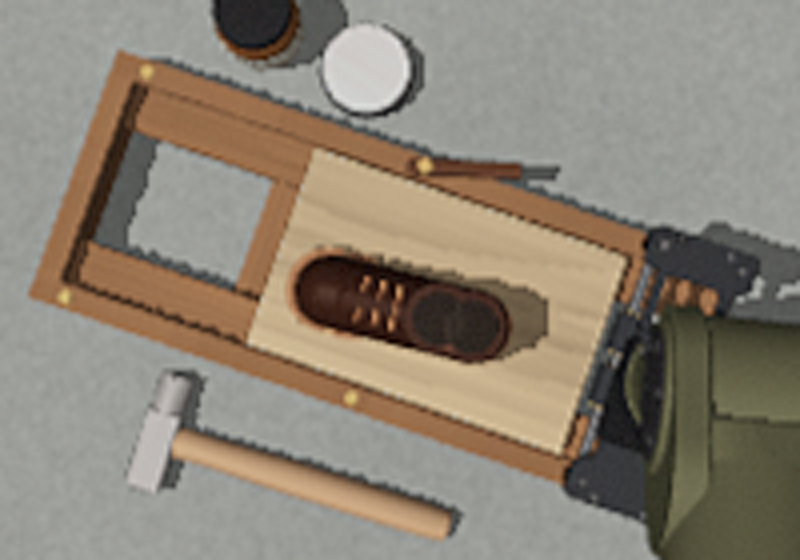

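>>> carry_out(increments=[[0.0017, 0.0047, 0, 0, 1], [0.0033, 0.0094, 0, 0, 1], [0.005, 0.0141, 0, 0, 1], [0.006, 0.017, 0, 0, 1], [0.0067, 0.0189, 0, 0, 1], [0.0073, 0.0207, 0, 0, 1], [0.008, 0.0226, 0, 0, 1], [0.0087, 0.0245, 0, 0, 1], [0.0093, 0.0264, 0, 0, 1], [0.0103, 0.0292, 0, 0, 1], [0.0117, 0.033, 0, 0, 1], [0.0134, 0.0377, 0, 0, 1], [0.015, 0.0424, 0, 0, 1], [0.0167, 0.0471, 0, 0, 1], [0.0184, 0.0518, 0, 0, 1], [0.02, 0.0566, 0, 0, 1], [0.0217, 0.0613, 0, 0, 1], [0.0234, 0.066, 0, 0, 1], [0.025, 0.0707, 0, 0, 1], [0.0267, 0.0754, 0, 0, 1]])

```text
time_s: 5.2
tool_pos: [0.536, -0.0807, 0.2252]
tool_rot: [179.8, -0.0, -19.7]
force: [-2.6, -6.4, 4.4]
grip_width: 0.0004
```

```bash
python3 - <<'E'
from h import *
o,p,d=snap('top','t3');print(o['tool_pos'],o['force'],rk(o['tool_pos']))
cv2.imwrite('pics/t3z.png',cv2.resize(cv2.imread('pics/t3.png')[145:285,210:410],None,fx=4,fy=4,interpolation=cv2.INTER_CUBIC))
E
```

```text
[ 0.5359612  -0.0807168   0.22520351] [-2.61976173 -6.42934938  4.36964117] [-113.79426387   -1.03418324  225.20351232]
```

View pics/t3z.png

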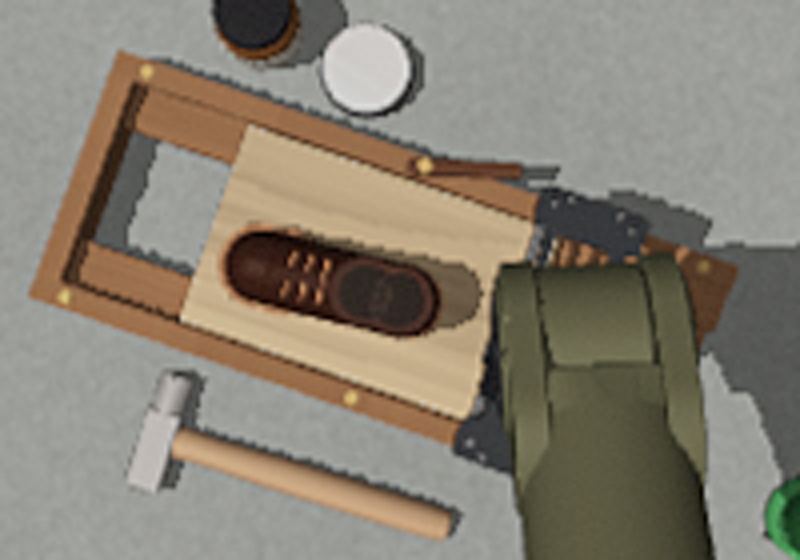

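The board has moved about 50 mm straight, and the shoe is still standing. I'll keep pushing.

>>> carry_out(increments=[[0.0013, 0.0038, 0, 0, 1], [0.0027, 0.0075, 0, 0, 1], [0.004, 0.0113, 0, 0, 1], [0.0053, 0.0151, 0, 0, 1], [0.0067, 0.0189, 0, 0, 1], [0.008, 0.0226, 0, 0, 1], [0.0093, 0.0264, 0, 0, 1], [0.0107, 0.0302, 0, 0, 1], [0.012, 0.0339, 0, 0, 1], [0.0134, 0.0377, 0, 0, 1], [0.0147, 0.0415, 0, 0, 1], [0.016, 0.0452, 0, 0, 1], [0.0174, 0.049, 0, 0, 1], [0.0187, 0.0528, 0, 0, 1], [0.02, 0.0566, 0, 0, 1], [0.0214, 0.0603, 0, 0, 1], [0.0227, 0.0641, 0, 0, 1], [0.024, 0.0679, 0, 0, 1], [0.0254, 0.0716, 0, 0, 1], [0.0264, 0.0745, 0, 0, 1]])

```text
time_s: 7.25
tool_pos: [0.5625, -0.0031, 0.2244]
tool_rot: [-180.0, 0.0, -19.5]
force: [-1.2, -3.1, -2.7]
grip_width: 0.0007
```

```bash
python3 - <<'E'
from h import *
o,p,d=snap('top','t4');print(o['tool_pos'],o['force'],rk(o['tool_pos']))
cv2.imwrite('pics/t4z.png',cv2.resize(cv2.imread('pics/t4.png')[145:285,210:410],None,fx=4,fy=4,interpolation=cv2.INTER_CUBIC))
R=cloud('top',d)
for x0 in range(-40,230,20):
    k=(abs(R[...,0]-x0)<5)&(abs(R[...,1]+45)<20)
    print(x0,np.nanmedian(R[k][:,2]).round(1),end='; ')
E
```

```text
[ 0.56246972 -0.00310698  0.22444349] [-1.1796478  -3.05536494 -2.65189966] [-3.17873075e+01 -1.15520699e-01  2.24443492e+02]
-40 443.2; -20 435.4; 0 131.2; 20 61.2; 40 61.3; 60 60.6; 80 59.7; 100 59.4; 120 59.0; 140 57.9; 160 57.0; 180 56.8; 200 55.5; 220 54.1;
```

View pics/t4z.png

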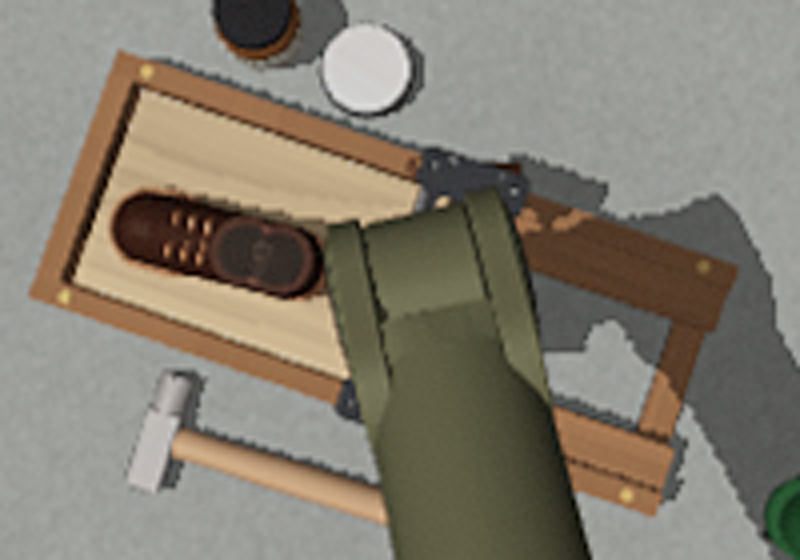

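>>> carry_out(increments=[[0.0005, 0.0014, 0, 0, 1], [0.001, 0.0028, 0, 0, 1], [0.0015, 0.0042, 0, 0, 1], [0.002, 0.0057, 0, 0, 1], [0.002, 0.0057, 0, 0, 1]])

```text
time_s: 7.8
tool_pos: [0.5646, 0.0022, 0.2248]
tool_rot: [-180.0, -0.0, -19.5]
force: [-0.5, -3.3, -2.4]
grip_width: 0.0005
```

```bash
cat >> h.py <<'E'
def chk(f):
    o,p,d=snap('top',f);print(o['time_s'],o['tool_pos'],o['force'],rk(o['tool_pos']))
    cv2.imwrite(f'pics/{f}z.png',cv2.resize(cv2.imread(f'pics/{f}.png')[145:285,210:410],None,fx=4,fy=4,interpolation=cv2.INTER_CUBIC))
    R=cloud('top',d)
    for x0 in range(-40,240,20):
        k=(abs(R[...,0]-x0)<5)&(abs(R[...,1]+45)<20)
        print(x0,np.nanmedian(R[k][:,2]).round(1),end='; ')
E
python3 - <<'E'
from h import *
chk('t5')
E
```

```text
7.8 [0.56464644 0.00217709 0.2247832 ] [-0.49204415 -3.30897093 -2.39552711] [-26.0797215   -0.40352954 224.78320171]
-40 447.2; -20 438.0; 0 424.8; 20 55.9; 40 54.5; 60 54.7; 80 55.5; 100 54.7; 120 54.8; 140 55.1; 160 54.6; 180 54.4; 200 55.4; 220 55.1;
```

View pics/t5z.png

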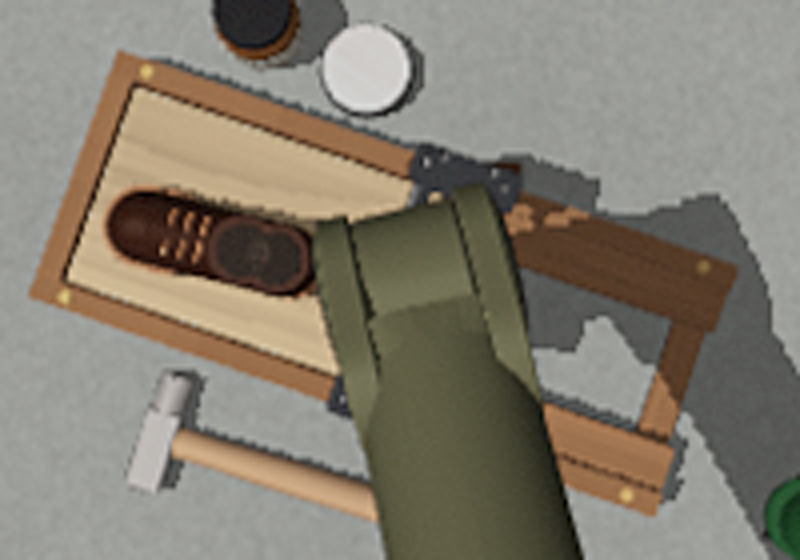

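Board top reads 55 mm along its whole length, so it is seated flat. I'll retreat, rise, and move over to the outside of the turn-button.

>>> carry_out(increments=[[-0.0017, -0.0047, 0, 0, 1], [-0.005, -0.0141, 0, 0, 1], [-0.01, -0.0283, 0, 0, 1], [-0.0134, -0.0377, 0, 0, 1], [-0.0134, -0.0377, 0.01, 0, 1], [-0.0134, -0.0377, 0.04, 0, 1], [-0.0134, -0.0377, 0.07, 0, 1], [-0.0134, -0.0377, 0.08, 0, 1], [-0.0034, -0.04, 0.08, 0, 1], [0.0166, -0.044, 0.08, 0, 1], [0.0416, -0.049, 0.08, 0, 1], [0.0666, -0.054, 0.08, 0, 1], [0.0916, -0.06, 0.08, 0, 1], [0.1116, -0.064, 0.08, 0, 1], [0.1209, -0.0661, 0.08, 0, 1], [0.1209, -0.0661, 0.08, 0, 1], [0.1209, -0.0661, 0.08, 0, 1]])

```text
time_s: 9.55
tool_pos: [0.685, -0.0637, 0.3038]
tool_rot: [180.0, 0.1, -19.5]
force: [-0.0, 0.2, 0.6]
grip_width: 0.0005
```

```bash
python3 - <<'E'
from h import *
chk('t6')
snap('scene','s6');snap('wrist','w6')
cv2.imwrite('pics/s6z.png',cv2.resize(cv2.imread('pics/s6.png')[145:295,260:420],None,fx=4,fy=4,interpolation=cv2.INTER_CUBIC))
E
```

```text
9.55 [ 0.68495905 -0.06369558  0.30375405] [-0.0468908   0.16375131  0.63203139] [ -48.0128544  -135.80394322  303.75404563]
-40 235.2; -20 232.9; 0 54.8; 20 55.6; 40 54.9; 60 55.5; 80 55.0; 100 55.6; 120 55.4; 140 54.7; 160 54.7; 180 54.9; 200 55.2; 220 54.6;
```

View pics/t6z.png

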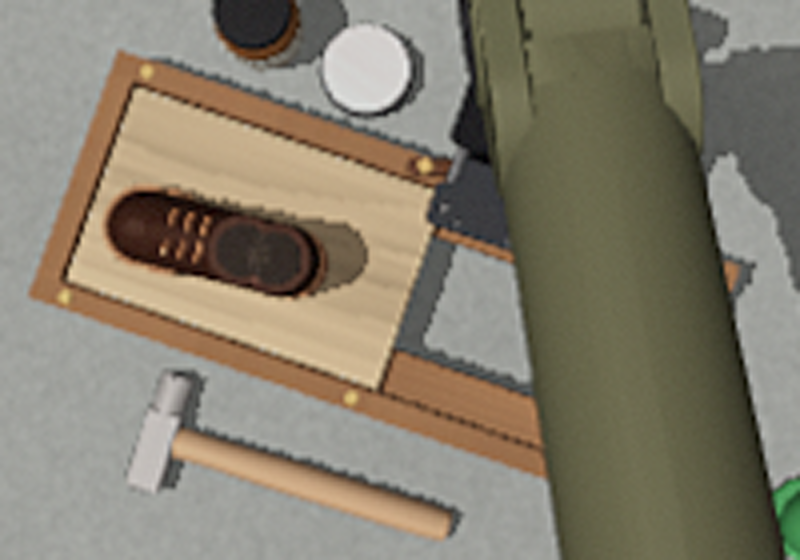

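View pics/s6z.png

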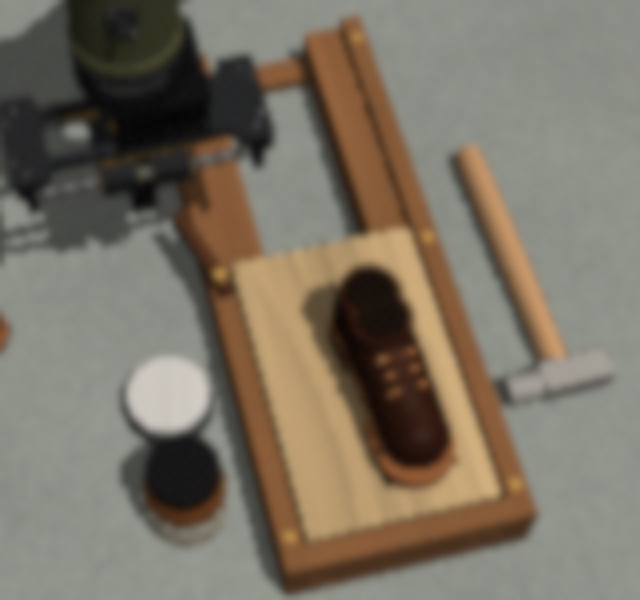

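View pics/w6.png

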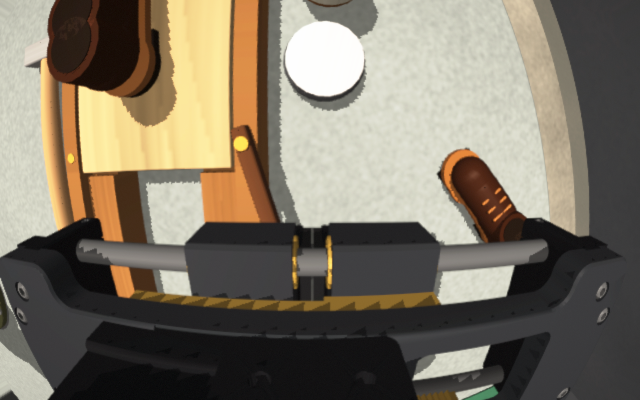

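The board is flat in the notch and the button is untouched. The finger is outside the bar with about 8 mm to spare. I'll shift it out 4 mm and descend.

>>> carry_out(increments=[[0.0038, -0.0013, -0.005, 0, 1], [0.0038, -0.0013, -0.02, 0, 1], [0.0038, -0.0013, -0.035, 0, 1], [0.0038, -0.0013, -0.048, 0, 1], [0.0038, -0.0013, -0.056, 0, 1], [0.0038, -0.0013, -0.058, 0, 1], [0.0038, -0.0013, -0.058, 0, 1]])

```text
time_s: 10.4
tool_pos: [0.6892, -0.0654, 0.2463]
tool_rot: [-180.0, 0.0, -19.5]
force: [0.2, -0.2, 1.0]
grip_width: 0.0006
```

```bash
python3 - <<'E'
from h import *
o,p,d=snap('wrist','w7');print(o['time_s'],o['tool_pos'],o['force'],rk(o['tool_pos']))
s=o['tool_pos'][:2]
prev=None
for t in [-.27,-.2,-.1,0,.15,.3,.45,.6,.75,.9,1.05,1.2,1.3,1.4,1.5,1.57,1.6]:
    c,a=48,8.5
    x,y=5-c*np.cos(t)-6*np.sin(t)-a,-88+c*np.sin(t)-6*np.cos(t)-15
    print(t,round(x,1),round(y,1),np.round(wd(x,y)-s,4))
E
```

```text
10.4 [ 0.68923142 -0.06539835  0.2463043 ] [ 0.15668381 -0.18460239  0.96266186] [ -48.1918092  -140.39965174  246.30429509]
-0.27 -48.2 -121.6 [-0.0177  0.0063]
-0.2 -49.4 -118.4 [-0.0211  0.0062]
-0.1 -50.7 -113.8 [-0.0259  0.0066]
0 -51.5 -109.0 [-0.0307  0.0074]
0.15 -51.9 -101.8 [-0.0376  0.0094]
0.3 -51.1 -94.5 [-0.0442  0.0125]
0.45 -49.3 -87.5 [-0.0502  0.0166]
0.6 -46.5 -80.8 [-0.0556  0.0215]
0.75 -42.7 -74.7 [-0.0601  0.0271]
0.9 -38.0 -69.1 [-0.0638  0.0334]
1.05 -32.6 -64.3 [-0.0665  0.0401]
1.2 -26.5 -60.4 [-0.0681  0.0472]
1.3 -22.1 -58.4 [-0.0686  0.052 ]
1.4 -17.6 -56.7 [-0.0687  0.0568]
1.5 -12.9 -55.5 [-0.0682  0.0616]
1.57 -9.5 -55.0 [-0.0676  0.0649]
1.6 -8.1 -54.8 [-0.0673  0.0664]
```

View pics/w7.png

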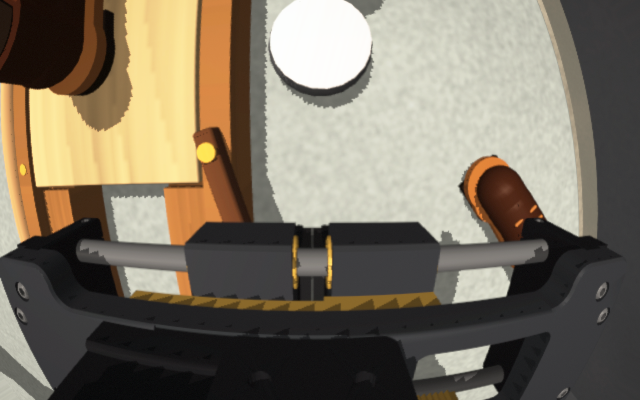

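>>> carry_out(increments=[[-0.006, 0.002, 0, 0, 1], [-0.012, 0.004, 0, 0, 1], [-0.0177, 0.0063, 0, 0, 1], [-0.0211, 0.0062, 0, 0, 1], [-0.0259, 0.0066, 0, 0, 1], [-0.0307, 0.0074, 0, 0, 1], [-0.0342, 0.0083, 0, 0, 1], [-0.0376, 0.0094, 0, 0, 1], [-0.041, 0.0109, 0, 0, 1], [-0.0442, 0.0125, 0, 0, 1], [-0.0472, 0.0145, 0, 0, 1], [-0.0502, 0.0166, 0, 0, 1], [-0.053, 0.019, 0, 0, 1], [-0.0556, 0.0215, 0, 0, 1], [-0.058, 0.0243, 0, 0, 1], [-0.0601, 0.0271, 0, 0, 1], [-0.0601, 0.0271, 0, 0, 1]])

```text
time_s: 12.15
tool_pos: [0.6288, -0.0375, 0.2468]
tool_rot: [-180.0, 0.0, -19.5]
force: [0.3, 0.7, 0.5]
grip_width: 0.0007
```

```bash
python3 - <<'E'
from h import *
chk('t8')
snap('wrist','w8');snap('scene','s8')
cv2.imwrite('pics/s8z.png',cv2.resize(cv2.imread('pics/s8.png')[145:295,260:420],None,fx=4,fy=4,interpolation=cv2.INTER_CUBIC))
E
```

```text
12.15 [ 0.62883234 -0.03749879  0.24677106] [0.25159554 0.72948318 0.47091944] [-42.05415153 -74.15190795 246.77106383]
-40 489.1; -20 485.5; 0 464.5; 20 55.7; 40 55.3; 60 55.3; 80 55.0; 100 55.5; 120 54.5; 140 54.8; 160 54.9; 180 54.7; 200 54.5; 220 55.1;
```

View pics/w8.png

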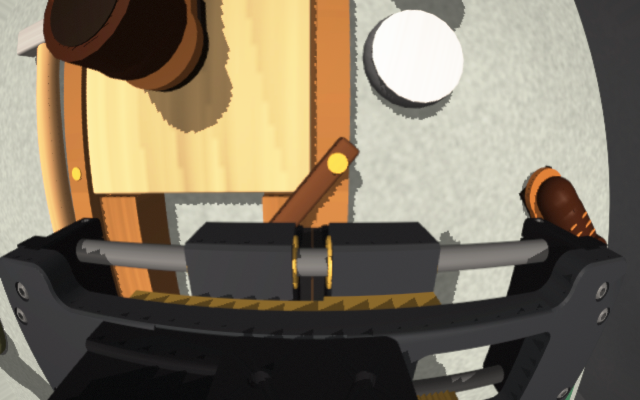

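View pics/s8z.png

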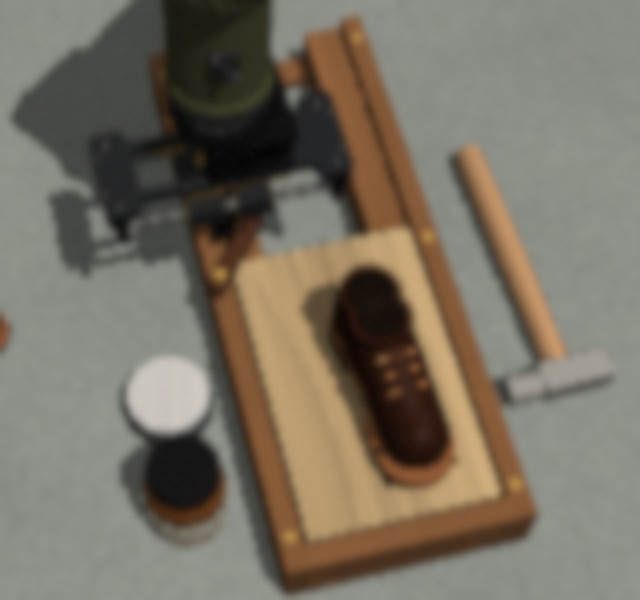

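The bar is at about 45° and following the finger. I'll swing it on to the stop, raised 3 mm for clearance to the shoe.

>>> carry_out(increments=[[-0.0019, 0.0031, 0.001, 0, 1], [-0.0037, 0.0063, 0.002, 0, 1], [-0.0051, 0.0096, 0.003, 0, 1], [-0.0064, 0.013, 0.003, 0, 1], [-0.0073, 0.0166, 0.003, 0, 1], [-0.008, 0.0201, 0.003, 0, 1], [-0.0085, 0.0249, 0.003, 0, 1], [-0.0086, 0.0273, 0.003, 0, 1], [-0.0086, 0.0297, 0.003, 0, 1], [-0.0084, 0.0321, 0.003, 0, 1], [-0.0081, 0.0345, 0.003, 0, 1]])

```text
time_s: 13.4
tool_pos: [0.6211, -0.0037, 0.2497]
tool_rot: [180.0, 0.0, -19.5]
force: [-1.6, -0.6, 0.1]
grip_width: 0.0003
```

```bash
python3 - <<'E'
from h import *
chk('t9')
snap('wrist','w9')
E
```

```text
13.4 [ 0.62106748 -0.0036941   0.24973822] [-1.57345474 -0.64847801  0.09421175] [-12.78041652 -55.54818404 249.73822425]
-40 491.8; -20 490.4; 0 476.8; 20 479.5; 40 465.6; 60 55.1; 80 54.7; 100 54.8; 120 54.7; 140 54.7; 160 55.2; 180 54.7; 200 54.3; 220 54.8;
```

View pics/w9.png

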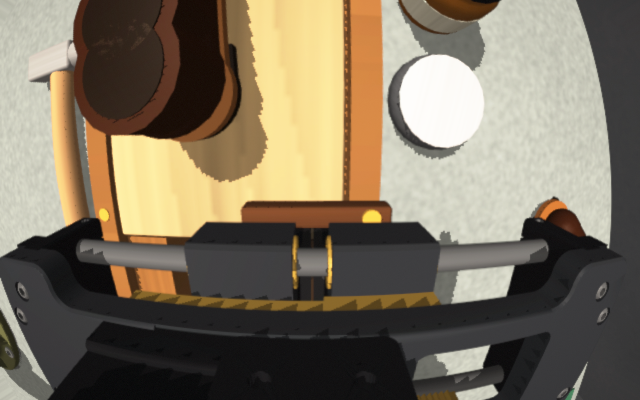

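>>> carry_out(increments=[[0.0005, 0.0014, 0, 0, 1], [0.001, 0.0028, 0, 0, 1], [0.001, 0.0028, 0, 0, 1]])

```text
time_s: 13.8
tool_pos: [0.6219, -0.0024, 0.2498]
tool_rot: [179.8, 0.0, -19.6]
force: [-3.5, -4.3, 2.1]
grip_width: 0.0006
```

```bash
python3 - <<'E'
from h import *
o,p,d=snap('wrist','w10');print(o['force'],rk(o['tool_pos']))
E
```

```text
[-3.45084547 -4.27333495  2.12490629] [-11.28114647 -55.86123039 249.80124753]
```

View pics/w10.png

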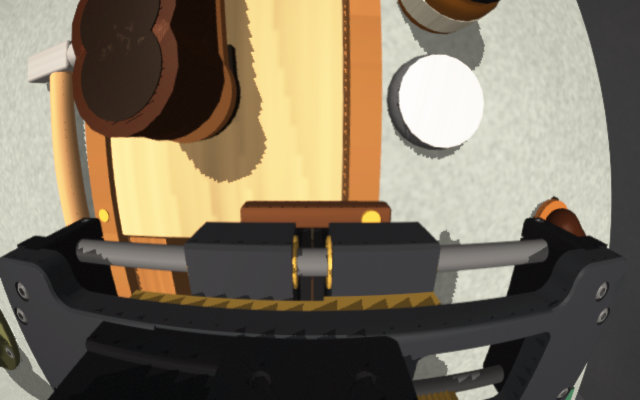

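The force rose to 5.5 N with no further bar motion, so it is on the stop. I'll retreat straight back, rise, and move clear.

>>> carry_out(increments=[[-0.0017, -0.0047, 0, 0, 1], [-0.005, -0.0141, 0, 0, 1], [-0.01, -0.0283, 0, 0, 1], [-0.0134, -0.0377, 0, 0, 1], [-0.0134, -0.0377, 0.03, 0, 1], [-0.0134, -0.0377, 0.07, 0, 1], [-0.0134, -0.0377, 0.11, 0, 1], [-0.0234, -0.0577, 0.14, 0, 1], [-0.035, -0.09, 0.15, 0, 1], [-0.05, -0.13, 0.15, 0, 1], [-0.065, -0.17, 0.15, 0, 1], [-0.08, -0.21, 0.15, 0, 1], [-0.095, -0.25, 0.15, 0, 1], [-0.1, -0.28, 0.15, 0, 1], [-0.1, -0.29, 0.15, 0, 1], [-0.1, -0.29, 0.15, 0, 1]])

```text
time_s: 15.45
tool_pos: [0.5212, -0.2932, 0.3995]
tool_rot: [-180.0, 0.0, -19.8]
force: [0.8, 1.0, -0.5]
grip_width: 0.0006
```

```bash
python3 - <<'E'
from h import *
chk('t11')
snap('scene','s11')
cv2.imwrite('pics/s11z.png',cv2.resize(cv2.imread('pics/s11.png')[145:295,260:420],None,fx=4,fy=4,interpolation=cv2.INTER_CUBIC))
E
```

```text
15.45 [ 0.52124336 -0.2931673   0.39950082] [ 0.83248109  1.04519202 -0.50173523] [-318.97184146  -58.0779701   399.50081884]
-40 34.6; -20 34.0; 0 70.7; 20 55.4; 40 55.0; 60 54.8; 80 54.8; 100 54.6; 120 55.3; 140 54.6; 160 55.4; 180 54.2; 200 54.6; 220 55.5;
```

View pics/t11z.png

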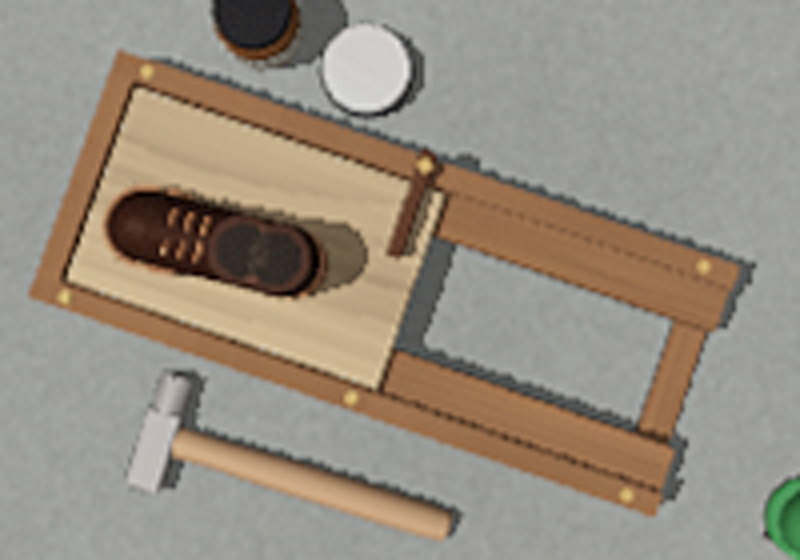

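View pics/t11.png

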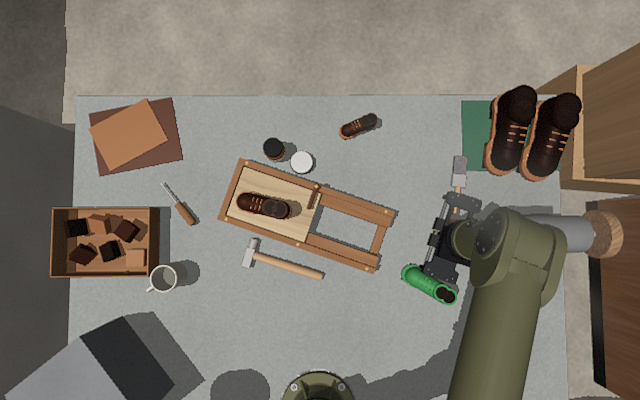

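View pics/s11z.png

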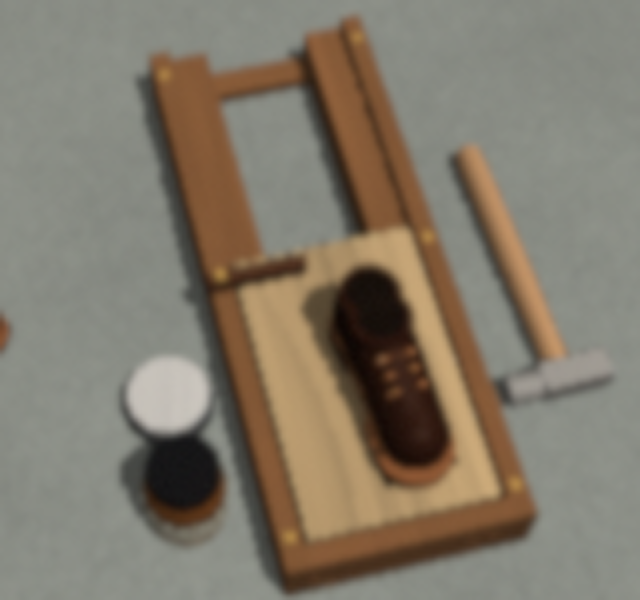

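The button lies square over the board's end, the shoe is upright, nothing else has moved, and the arm is clear. I'll hand in the job.

```bash
python3 - <<'E'
from cell import env
print(env.get_obs()['force']);print(env.sign_off())
E
```

```text
[-0.38689398  0.85145838  0.10527878]
the job is handed in; nothing more can be done
None
```

The board is seated flat in the notch, the turn-button is locked square across its end, and the job is handed in, with the arm clear after about 15.5 s.

- **Board:** I pushed it at the tail with closed fingers. The front tipped into the notch, and about 6 mm further on the rear dropped. The final depth picture shows its top at 54–55 mm all along.
- **Shoe:** it is still standing on the board. I kept the gripper clear of it, with at least about 14 mm to spare by estimate.
- **Turn-button:** I swung it inwards from outside the guide until it stopped. The force rose to about 5.5 N with no more visible movement. In the last top picture the bar reads within about 2° of square, which is about the limit of reading it from those pixels.
- **Bystanders:** none of the ones in view looked moved in the last top picture. The brush and heel block were partly hidden by the arm there.

One measurement disagreed. In the first two-view measurements, several heights came out 5–10 mm below the given ones, and the button tip about 20 mm below. The blurred scene picture is the likely cause. I used the depth readings instead, which agreed with the text: board 63 mm and guide 57 mm.

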